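Seat a handheld tester in its test dock and close the hold-down clamp

ROBOT

A 7-joint arm with a two-finger parallel gripper is mounted at the origin on a cart in front of the work surface, level with it; the furniture and walls round the work are solid. World frame = base frame: x ahead of the robot, y to its left, z up, the work surface at z = 0. Lengths are in mm, angles in rad, forces in N, time in s.
With the tool pointing down it reaches from about 400 to 850 mm from the base axis. Payload 4.5 kg.
Tool frame: the origin (TCP) lies between the finger pads; the fingertips stand 11 mm ahead of it and the grasp point (between the pads) lies 8 mm behind it; z points along the fingers, y is the direction in which the jaws open and shut (so a half turn about z gives the same grasp; the last joint's range is limited). The gripper opens to 88 mm and grips with 3 to 60 N. Pads are 18 mm wide; open, the fingers measure 123 mm over their backs; the gripper's body (75 mm by 187 mm) begins 45 mm behind the grasp point.
Start: joints at [-1.212, 0.689, -0.195, 1.565, 0.157, 0.902, -0.215], TCP at [199.43, 592.351, 249.743] pointing down, gripper open.
Joint ranges: [-3.01, 3.01], [-0.46, 2.08], [-1.47, 1.51], [0.13, 2.56], [-1, 4.14], [0.04, 2.09], [-2.66, 2.66]. Speed limits (rad/s): [2.57, 2.57, 3.14, 3.14, 3.14, 3.14, 3.14].

INTERFACE

Orientations are given as a unit quaternion [x, y, z, w].
In Python, from rig import get_obs, imaging, ctrl gives the robot as it stands.
- The arm moves only by the tool play_rows, never from a script. Its argument "targets" is a list that holds one entry, the list of rows, each a list of 7 numbers: the finger opening in cm, from 0 to 8.81, then the shift along the tool's x, y, z in cm, then the turn, a rotation vector about the tool's x, y, z in rad. A call has 1 to 12 rows; each row shifts and turns the pose as measured when the row begins, along the tool's axes as they then stand; what a row does not reach is not made up. A row lasts 1/10 s, in which the tool goes at most 50 mm and 8.59 degrees, less where a joint would pass 70% of its speed; a pose out of reach is approached as far as the arm can. A call is refused whole if a number of a shift passes 5 or a number of a turn 0.15, either way. A call with a gripper value outside its range is refused whole. The fingers move at their own pace and stop on an object; "grip_force" is the grip in N (left out, the last holds). Time passes only in rows, so rows that do not move let the fingers close. It gives the time, the measured TCP pose, the force and the opening at its end, in the units of the state.
- get_obs(): the state, without advancing time (a new reading comes with each control period).
- imaging.capture(name): name is "scene" or "top" or "wrist"; returns the picture (384x512x3 uint8, blue, green, red); there is no depth.
- imaging.camera_model(name): a dict with "mtx" (3x3 intrinsics, pixels), "distortion" ([k1, k2, p1, p2, k3] as OpenCV has them; the pictures are not rectified), "pose" (4x4, takes a point from camera to world coordinates). Camera axes: x right, y up, looking along -z (the intrinsics and any distortion apply to the point x, -y, -z); pixel columns grow to the right and rows downward; lengths in mm; the calibration is good to about 2 mm. A picture is of the moment at which its call begins: read the wrist's pose just before it. camera_model takes no time and is no camera call; for the wrist camera it gives the pose at the moment of the call.
- ctrl.hand_in(): hands the job in, once; it reports no verdict.
Trained networks look in the newest picture that a camera, given by its name, has taken for a name from the list of things; names that differ only in an ending like _2 or _b are one class to them, and where a whole thing is asked for, a point or a joint stands for the part that bears it (a point fixed in the world has none). Each returns a list of dicts, best first, with "confidence" (0 to 1); they miss things now and then, are a little off and sometimes report something else, mostly with a low value. They report only what shows in the picture. A call takes as long as a camera call.
- imaging.search_frame(camera, name): "location" ([column, row] as shares, 0 to 1, of the picture: columns of its width, rows of its height, amid what is visible of it).
- imaging.spot_point(camera, name): "location" ([column, row] as shares, 0 to 1, of the picture: columns of its width, rows of its height: a listed point, or the origin of a listed thing).
The state is a dict: "clock": time; "joints": joint angles; "joint_velocities": joint speeds; "tau": joint torques, N m; "position": TCP position; "tcp_rot": TCP orientation; "ft_force": force on the tool from outside, world axes, zero at the start; "torque": the same for the moment, N m; "gripper_width": opening from 0.0 (shut) to 1.0 (fully open).
Only numpy, scipy, OpenCV 4.12 (cv2) and the standard library are available. Lean on these libraries where they do the work, as an engineer would, in place of code of your own. Each camera call takes 0.05 s, during which the arm holds its last target. There are 200 camera calls.

TASK

Lay the loose handheld tester, keypad up, in the blue-guided pocket of the test dock and press it down until you can feel that it sits hard on the stop, and not merely on the dragging contact block; the stop is delicate, so lean on it gently. Only when it is fully home, swing the hinged clamp over until its rubber pad bears on the tester, again gently, and let go. Leave the tape, the circuit board and the power supply where they are.

Things in the scene. Friction and masses are not known exactly. Their poses are not given: they have to be found in the camera images.
- tester: Loose black handheld tester with grey and orange keys and a screen, 142 (x) x 64 (y) x 28 mm (z), 0.34 kg. Origin: centre of its underside; x along its length, z up through the keypad. It lies on the table keypad up and is grasped across its 64 mm width. It fits the dock either way round.
- dock: Test dock fixed to the table: aluminium base plate 12 mm thick (x -100 to +145, y +-65 mm) with a pocket for the tester between blue guides. Origin: under the pocket's centre, at table height; x runs along the pocket toward the clamp's hinge, z up.
- pocket_mouth (a point): Centre of the pocket's mouth, 53 mm above the table, level with the top of the blue guides. The guides leave 2 mm play on every side (inner faces at x = +-73, y = +-34 mm of the dock) and flare out at the mouth; the long sides are open for |x| < 40 mm, so fingers can pass down beside the tester to the base plate.
- pocket_floor (a point): Fixed point 40 mm above the table in the pocket's centre. Here or up to 3 mm lower stands the top of a black contact block (66 x 40 mm) at the start. It carries the tester's weight and slides down only against a steady drag of about 10 N, so the press needs 6 to 8 N; it has no spring and stays where it is pushed.
- base_top (a point): Fixed point on the base plate's face, pocket centre, 12 mm above the table. From it rise four brass posts, the rigid stop for the tester's underside; screws set their tops anywhere from 15 to 31 mm above the table, which is not reported. After 6 to 25 mm of steady drag the force rises steeply: fully home. The posts may bear at most 30 N.
- clamp (a joint): Clamp's hinge angle, rad: 0 is the closed limit, 1.65 to 1.9 standing open at the start; it bears on a seated tester at 0.02 to 0.22. Opening turns it up and away toward the dock's +x (hinge along the dock's y). The hinge is stiff (0.3 N m, about 2 N at the bar) and stays where it is left. The pad may press the tester with at most 30 N.
- clamp_hinge (a point): Point on the clamp's hinge axis, fixed in the dock at x = 100, y = 0, z = 62 mm.
- clamp_bar (a point): Middle of the clamp's red round grip bar (14 mm thick, 64 mm long, along the dock's y, held at both ends by steel side rods, 56 mm free between them; a cross strip with the pad lies 60 mm nearer the hinge). With the clamp at angle 0 it lies 145 mm toward -x from the hinge and 20 mm above it, that is 146 mm from the hinge axis.
- clamp_pad (a point): Centre of the lower face of the clamp's round rubber pad (20 mm across), 85 mm toward -x from the hinge and 21 mm below it at angle 0; it meets the tester's upper face 15 mm from the pocket's centre.
- tape: Yellow tape roll, 99 mm across, 45 mm high, origin at its underside; leave alone.
- board: Green circuit board, 75 x 105 x 22 mm, origin at its underside; leave alone.
- brick: Black power supply, 127 x 52 x 30 mm, origin at its underside; leave alone.

How it is judged:
By the outcome, as a careful person would: the job done as asked, in the order asked, and still so for the second after the job is handed in, with the robot touching nothing.
It also fails if it takes over 72 s, if anything falls off the work surface, if the arm or the gripper's body presses on something with over 40 N, if the wrist force passes 120 N, or if a joint passes its speed limit or range.

## Working session

There is one attempt and no reset: what is moved stays moved. The work goes in short steps, Python scripts to look and compute and a tool call to move; the robot and the scene stay as the last step left them, time stands still between calls to the robot, and variables do not carry over. Pictures are saved under pics/ and viewed, about 8 in all and at most 12, crops included, and the job is handed in when it is done.

Besides the shell and the picture viewer there is one more tool, called after "Emit:" as name(argument=value, ...) on one line, values as JSON. play_rows: Moves the arm, as the interface text tells. Its arguments: {"type":"object","properties":{"targets":{"type":"array","items":{"type":"array","items":{"type":"array","items":{"type":"number"}}}},"grip_force":{"type":"number"}},"required":["targets"]}

```bash
ls; mkdir -p pics; cat > h.py <<'E'
import numpy as np, cv2
from rig import get_obs, imaging, ctrl
from scipy.spatial.transform import Rotation as R
def ray(cam,px):
    m=imaging.camera_model(cam); K=np.array(m['mtx']);d=np.array(m['distortion']);T=np.array(m['pose'])
    u=cv2.undistortPoints(np.array([[px]],float),K,d)[0,0]
    v=T[:3,:3]@np.array([u[0],-u[1],-1]); return T[:3,3],v
def onz(cam,px,z):
    o,v=ray(cam,px); return o+v*(z-o[2])/v[2]
def proj(cam,P):
    m=imaging.camera_model(cam); K=np.array(m['mtx']);d=np.array(m['distortion']);T=np.array(m['pose'])
    p=(np.atleast_2d(P)-T[:3,3])@T[:3,:3]; p=p*[1,-1,-1]
    return cv2.projectPoints(p,np.zeros(3),np.zeros(3),K,d)[0][:,0]
def find(cam,name,fn='spot_point'):
    return [(round(r['confidence'],2),np.round(np.array(r['location'])*[512,384],1)) for r in getattr(imaging,fn)(cam,name)]
E
python3 - <<'E'
from h import *
print(get_obs())
for c in ['scene','top']:
    im=imaging.capture(c); cv2.imwrite(f'pics/{c}0.png',im)
    print(c,np.round(imaging.camera_model(c)['pose'],2).tolist())
    for n,z in [('tester',0),('dock',0),('pocket_mouth',53),('pocket_floor',40),('clamp_hinge',62),('clamp_bar',200),('clamp_pad',140),('tape',0),('board',0),('brick',0)]:
        for cf,p in find(c,n)[:2]: print(n,cf,p,np.round(onz(c,p,z),0))
a=cv2.imread('pics/scene0.png');b=cv2.imread('pics/top0.png')
cv2.imwrite('pics/s0.png',cv2.resize(a,(800,600),interpolation=cv2.INTER_CUBIC));cv2.imwrite('pics/t0.png',cv2.resize(b,(800,600),interpolation=cv2.INTER_CUBIC))
E
```

```text
pics
{'clock': 0.0, 'joints': array([-1.21222448,  0.689977  , -0.19452816,  1.56628762,  0.15731675,
        0.90251531, -0.21511427]), 'joint_velocities': array([-0.00099992, -0.00017631,  0.00202706,  0.00041928,  0.00086265,
        0.00094083, -0.00026438]), 'tau': array([ 5.08777539e-04, -5.27569342e+01, -1.26703765e+00, -1.53418225e+01,
       -5.26970357e-02,  6.67499233e-03,  1.79862859e-04]), 'position': array([199.28717244, 591.75547032, 248.92977304]), 'tcp_rot': array([ 1.61631423e-01,  9.86850789e-01, -8.93139148e-04, -7.79081592e-05]), 'ft_force': array([-0.04563849,  0.07249696, -0.78515422]), 'torque': array([ 0.01745972, -0.00980872,  0.02743721]), 'gripper_width': 0.9979698396952092}
scene [[0.89, 0.29, -0.36, -33.96], [-0.46, 0.56, -0.69, -1122.41], [0.0, 0.77, 0.63, 1126.99], [0.0, 0.0, 0.0, 1.0]]
tester 0.68 [212.9 200.8] [491. 142.   0.]
dock 0.68 [247.6 249.5] [ 487. -133.    0.]
pocket_mouth 0.62 [248.2 240.3] [ 483. -144.   53.]
pocket_mouth 0.57 [247.7 247.3] [ 468. -171.   53.]
pocket_floor 0.71 [250.7 241.1] [ 495. -139.   40.]
clamp_hinge 0.82 [273.1 228
[... 310 characters left out ...]
 0.98, -0.19, 240.45], [-1.0, -0.02, -0.01, -6.76], [-0.02, 0.19, 0.98, 1628.1], [0.0, 0.0, 0.0, 1.0]]
tester 0.98 [214.4 205.4] [492. 163.   0.]
tester 0.56 [307.  202.2] [ 496. -148.    0.]
dock 0.8 [303.1 205.9] [ 484. -135.    0.]
dock 0.56 [307.9 205.9] [ 483. -151.    0.]
pocket_mouth 0.97 [308.4 200.8] [ 492. -148.   53.]
pocket_floor 0.9 [304.8 203.1] [ 487. -137.   40.]
clamp_hinge 0.85 [299.5 171.2] [ 589. -122.   62.]
clamp_bar 0.92 [303.7 144. ] [ 642. -128.  200.]
clamp_pad 0.93 [301.6 166.4] [ 587. -124.  140.]
tape 0.64 [222.8 164.8] [632. 133.   0.]
board 0.89 [138.1 215. ] [465. 422.   0.]
board 0.17 [213.2 206.1] [490. 167.   0.]
brick 0.59 [391.3 226.2] [ 407. -428.    0.]
```

View pics/s0.png

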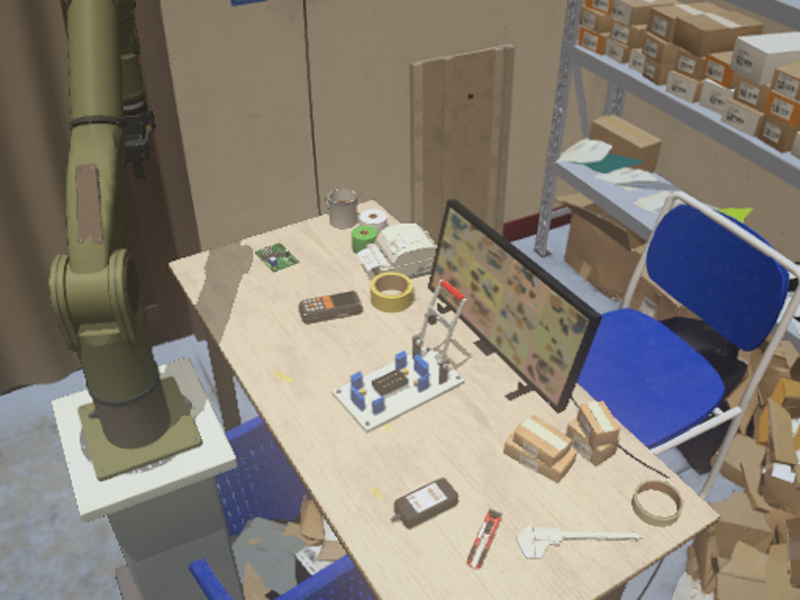

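View pics/t0.png

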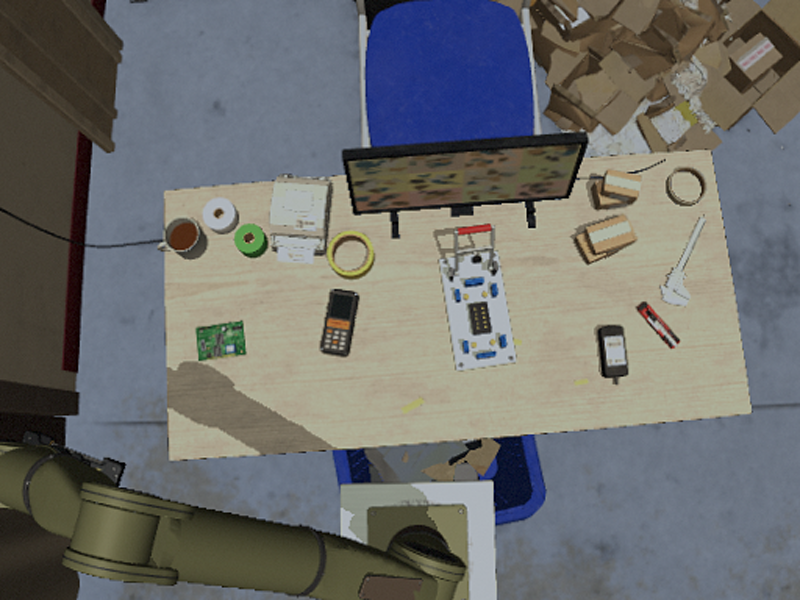

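The scene view shows the tester at about (331,306) on its 800-px scale, the dock at (397,388) with the clamp standing open, and the monitor close behind the clamp bar. The top view shows the tester at (339,322), the dock pocket at (480,318) and the red bar at (474,230). The network positions agree with both pictures. Next I'll move above the tester.

Emit:
play_rows(targets=[[[8.8, -3.9, -3.0, 0, 0, 0, 0], [8.8, -3.9, -3.0, 0, 0, 0, 0], [8.8, -3.9, -3.0, 0, 0, 0, 0], [8.8, -3.9, -3.0, 0, 0, 0, 0], [8.8, -3.9, -3.0, 0, 0, 0, 0], [8.8, -3.9, -3.0, 0, 0, 0, 0], [8.8, -3.9, -3.0, 0, 0, 0, 0], [8.8, -3.9, -3.0, 0, 0, 0, 0], [8.8, -3.9, -3.0, 0, 0, 0, 0], [8.8, -3.9, -3.0, 0, 0, 0, 0], [8.8, -1.5, -1.2, 0, 0, 0, 0], [8.8, 0, 0, 0, 0, 0, 0]]])

```text
clock: 2.3
position: [491.7, 160.7, 246.9]
tcp_rot: [0.16, 0.987, 0.004, 0.001]
ft_force: [-0.6, 0.6, 1.1]
gripper_width: 0.997
```

```bash
cat > w.py <<'E'
from h import *
import sys
o=get_obs();print(o['clock'],np.round(o['position'],1),np.round(R.from_quat(o['tcp_rot']).as_matrix(),3).tolist(),np.round(o['ft_force'],2),np.round(o['joints'],2))
im=imaging.capture('wrist'); cv2.imwrite('pics/'+sys.argv[1]+'.png',im)
print(np.round(imaging.camera_model('wrist')['pose'],2).tolist())
for a in sys.argv[2:]:
    n,z=a.split(':')
    for cf,p in find('wrist',n)[:2]: print(n,cf,p,np.round(onz('wrist',p,float(z)),1))
E
python3 w.py w0 tester:0 clamp_bar:200 pocket_mouth:53
```

```text
2.3 [491.7 160.7 246.9] [[-0.949, 0.316, 0.003], [0.316, 0.949, 0.008], [-0.0, 0.008, -1.0]] [-0.61  0.57  1.12] [-0.23  0.56 -0.27  1.89  0.21  0.71  0.63]
[[0.31, -0.91, -0.27, 420.39], [0.95, 0.3, 0.08, 183.89], [0.01, -0.28, 0.96, 383.24], [0.0, 0.0, 0.0, 1.0]]
tester 0.86 [251.3 160.1] [482.9 160.1   0. ]
pocket_mouth 0.93 [ 37.3 239.9] [ 487.  -137.7   53. ]
```

```bash
python3 -c "
import cv2;cv2.imwrite('pics/w0b.png',cv2.resize(cv2.imread('pics/w0.png'),(800,600),interpolation=cv2.INTER_CUBIC))"
```

```text
(no output)
```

View pics/w0b.png

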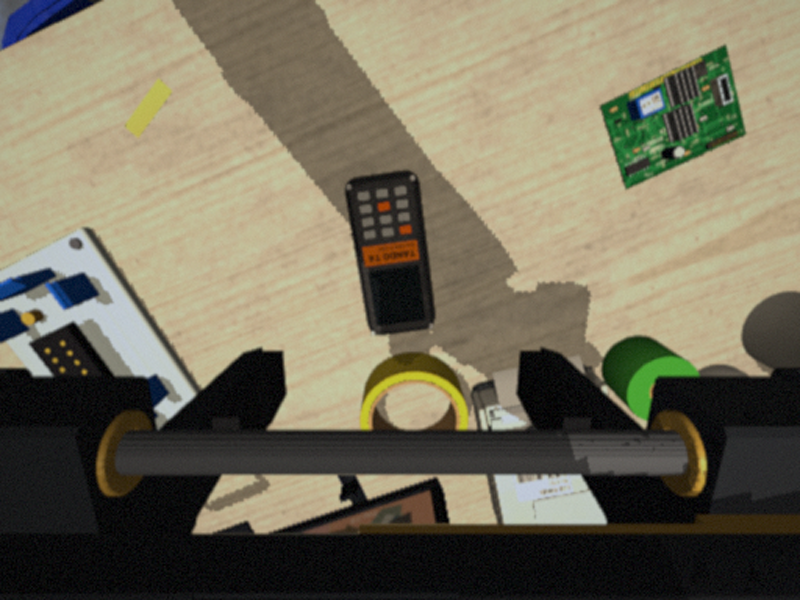

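The wrist view shows the tester's top face with corners near (348,183), (415,172), (434,322) and (371,332), well clear of the tape at (413,395).

```bash
python3 - <<'E'
from h import *
c=np.array([[347,179],[418,171],[434,325],[371,333]])*0.64
P=np.array([onz('wrist',p,27) for p in c])[:,:2];print(P.round(1),P.mean(0).round(1))
for a,b in [(0,3),(1,2),(0,1),(3,2)]:
    d=P[b]-P[a];print(np.linalg.norm(d).round(1),np.degrees(np.arctan2(d[1],d[0])).round(1))
# refine: fit rectangle outline by dark-pixel mask (top view of solid box)
im=cv2.imread('pics/w0.png').astype(int);mask=(im.max(2)<75)
cv2.imwrite('/tmp/m.png',mask*255)
from scipy.optimize import minimize
def solid(x,y,a):
    m=np.zeros((384,512),np.uint8);ca,sa=np.cos(a),np.sin(a)
    pts=np.array([[x+ca*u-sa*v,y+sa*u+ca*v,z] for u in(-71,71) for v in(-32,32) for z in(0,28)])
    h=cv2.convexHull(proj('wrist',pts).astype(np.float32))
    cv2.fillConvexPoly(m,np.round(h*16).astype(np.int32),1,shift=4);return m.astype(bool)
# fill tester interior (keys)
mm=cv2.morphologyEx((mask*255).astype(np.uint8),cv2.MORPH_CLOSE,np.ones((15,15)))>0
roi=np.zeros_like(mm);roi[95:218,205:300]=1
f=lambda q:((solid(*q)^mm)&roi).sum()
x0=[*P.mean(0),np.radians(-10)]
best=min(((f((x0[0]+dx,x0[1]+dy,x0[2]+da)),dx,dy,da) for dx in range(-8,9,2) for dy in range(-8,9,2) for da in np.radians(range(-8,9,2))))
r=minimize(f,np.array(x0)+best[1:],method='Nelder-Mead',options=dict(initial_simplex=np.array(x0)+best[1:]+np.array([[0,0,0],[2,0,0],[0,2,0],[0,0,.03]])))
print(best,r.x[:2].round(1),np.degrees(r.x[2]).round(1),r.fun,mm[roi>0].sum())
E
```

```text
[[410.9 147.2]
 [422.6 203.6]
 [552.8 178.1]
 [542.6 122.3]] [482.2 162.8]
134.0 -10.7
132.6 -11.1
57.6 78.3
56.8 79.6
(np.int64(619), 4, -2, np.float64(0.03490658503988659)) [485.4 160.8] -8.6 599.0 4682[ WARN:0@0.776] global loadsave.cpp:1063 imwrite_ Unsupported depth image for selected encoder is fallbacked to CV_8U.
```

Emit:
play_rows(targets=[[[8.8, 0.9, -0.15, 0, 0, 0, -0.13], [8.8, 0, 0, 4.5, 0, 0, 0], [8.8, 0, 0, 4.5, 0, 0, 0], [8.8, 0, 0, 4.5, 0, 0, 0], [8.8, 0, 0, 0, 0, 0, 0]]])

```text
clock: 3.0
position: [477.6, 183.2, 111.1]
tcp_rot: [0.079, 0.997, 0.01, 0.002]
ft_force: [-1.1, -0.3, 0.9]
gripper_width: 0.999
```

```bash
python3 w.py w1 tester:0; python3 -c "
import cv2;cv2.imwrite('pics/w1b.png',cv2.resize(cv2.imread('pics/w1.png'),(800,600),interpolation=cv2.INTER_CUBIC))"
```

```text
3.0 [477.6 183.2 111.1] [[-0.988, 0.157, 0.006], [0.157, 0.987, 0.02], [-0.003, 0.021, -1.0]] [-1.11 -0.32  0.9 ] [-0.33  0.77 -0.2   2.03  0.36  0.35  0.61]
[[0.16, -0.94, -0.29, 404.68], [0.99, 0.16, 0.02, 192.43], [0.02, -0.29, 0.96, 249.6], [0.0, 0.0, 0.0, 1.0]]
tester 0.81 [228.  201.3] [489.7 157.    0. ]
```

View pics/w1b.png

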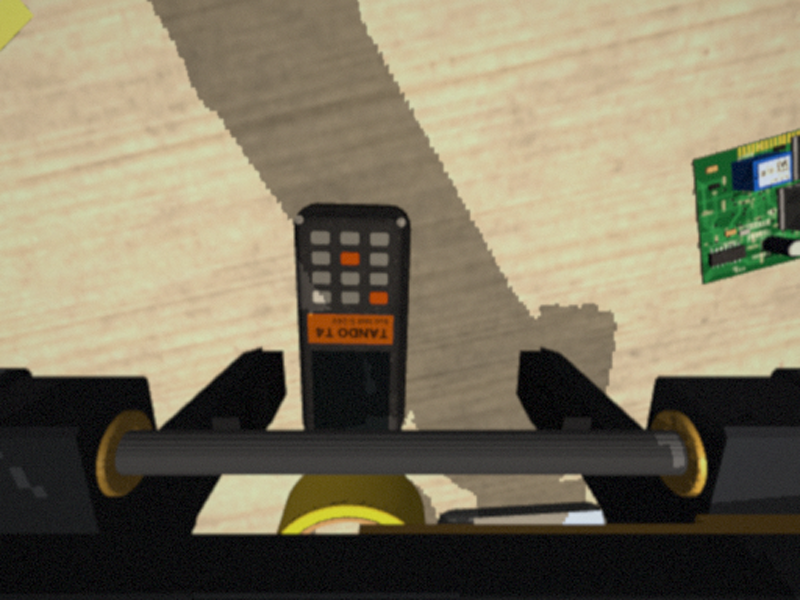

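The tester shows at x 297–410 px, left of the jaw centre at about 400 px: the tool drifted about 20 mm in y. I'll remeasure and correct it.

```bash
cat >> h.py <<'E'
def move(target,yaw,pd=0):
    """rows quantities: shift in tool axes (cm) and total rotvec, for tool down with jaw axis (tool y) at yaw deg"""
    o=get_obs();M=R.from_quat(o['tcp_rot']).as_matrix()
    y=np.array([np.cos(np.radians(yaw)),np.sin(np.radians(yaw)),0]);z=np.array([0,0,-1.]);T=np.c_[np.cross(y,z),y,z]
    s=M.T@(np.array(target)-o['position'])/10;r=R.from_matrix(M.T@T).as_rotvec()
    print('pos',o['position'].round(1),'shift cm',s.round(2),'norm',np.linalg.norm(s).round(2),'turn',r.round(3))
E
python3 - <<'E'
from h import *
c=np.array([[296,225],[411,225],[302,420],[406,420]])*0.64
P=np.array([onz('wrist',p,26) for p in c])[:,:2];print(P.round(1))
m=(P[0]+P[1])/2,(P[2]+P[3])/2;d=m[1]-m[0];print(m,np.degrees(np.arctan2(d[1],d[0])))
e=onz('wrist',np.array([352,206])*.64,24)[:2]; print('end',e,'centre',e+71*d/np.linalg.norm(d))
for a,b in((0,2),(1,3)):
    q=P[b]-P[a];print(np.degrees(np.arctan2(q[1],q[0])))
move([483,162,60],79)
E
```

```text
[[427.  138.9]
 [436.7 198.5]
 [541.9 115.7]
 [552.8 177.6]]
(array([431.82193754, 168.69618919]), array([547.35879644, 146.65992241])) -10.798292816506832
end [422.19258077 169.4943214 ] centre [491.93537194 156.19232611]
-11.43012879111535
-10.170422726193879
pos [480.8 184.  115.8] shift cm [-0.51 -2.29  5.53] norm 6.0 turn [0.026 0.01  0.033]
```

Emit:
play_rows(targets=[[[8.8, -0.3, -2.5, 2.0, 0.026, 0.01, 0.033], [8.8, 0, 0, 0, 0, 0, 0], [8.8, 0, 0, 0, 0, 0, 0]]])

```text
clock: 3.4
position: [484.0, 164.0, 102.4]
tcp_rot: [0.094, 0.996, 0.004, 0.006]
ft_force: [0.0, 1.1, 0.3]
gripper_width: 0.995
```

```bash
python3 - <<'E'
from h import *
move([487,158,60],79)
im=imaging.capture('wrist');cv2.imwrite('pics/w2.png',im[:300]);move([487,158,14],79)
E
```

```text
pos [484.  164.  102.4] shift cm [-0.37 -0.57  4.24] norm 4.3 turn [0.009 0.011 0.003]
pos [483.9 163.5 102.5] shift cm [-0.31 -0.56  8.85] norm 8.87 turn [0.009 0.011 0.003]
```

View pics/w2.png

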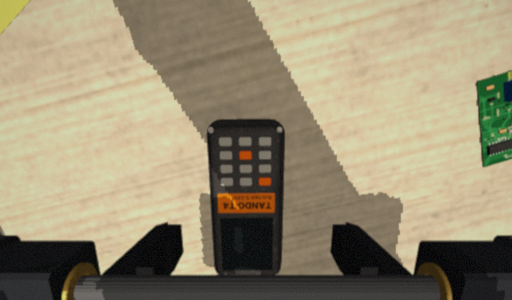

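The tester is centred at column 246 and the jaws at 256, so 6 mm remains, which agrees with the computed shift. Next I'll descend and grip.

Emit:
play_rows(targets=[[[8.8, -0.3, -0.55, 1.5, 0.009, 0.011, 0], [8.8, 0, 0, 2.5, 0, 0, 0], [8.8, 0, 0, 2.0, 0, 0, 0], [8.8, 0, 0, 0, 0, 0, 0], [8.8, 0, 0, 0, 0, 0, 0]]])

```text
clock: 3.95
position: [490.8, 160.5, 44.3]
tcp_rot: [0.093, 0.996, 0.003, 0.004]
ft_force: [0.2, 0.8, -0.4]
gripper_width: 0.998
```

```bash
python3 -c "
from h import *
move([487,158,14],79)"
```

```text
pos [490.8 160.5  44.3] shift cm [ 0.35 -0.34  3.02] norm 3.06 turn [0.007 0.007 0.005]
```

Emit:
play_rows(targets=[[[8.8, 0.3, -0.3, 1.6, 0, 0, 0], [8.8, 0, 0, 0.9, 0, 0, 0], [8.8, 0, 0, 0, 0, 0, 0], [8.8, 0, 0, 0, 0, 0, 0]]])

```text
clock: 4.35
position: [489.9, 159.4, 21.4]
tcp_rot: [0.093, 0.996, 0.005, 0.006]
ft_force: [-0.5, -0.5, -0.3]
gripper_width: 1.001
```

```bash
python3 -c "
from h import *
move([487,158,14],79)"
```

```text
pos [489.9 159.4  21.4] shift cm [ 0.26 -0.2   0.73] norm 0.81 turn [0.01  0.011 0.005]
```

Emit:
play_rows(grip_force=30, targets=[[[8.8, 0.2, -0.2, 0.6, 0.01, 0.01, 0], [8.8, 0, 0, 0, 0, 0, 0], [5.5, 0, 0, 0, 0, 0, 0], [5.5, 0, 0, 0, 0, 0, 0], [5.5, 0, 0, 0, 0, 0, 0], [5.5, 0, 0, 0, 0, 0, 0]]])

```text
clock: 4.95
position: [488.4, 157.6, 16.5]
tcp_rot: [0.094, 0.996, -0.0, 0.001]
ft_force: [0.1, 0.6, -1.7]
gripper_width: 0.723
```

```bash
python3 -c "
from h import *
move([487,158,14],79)"
```

```text
pos [488.4 157.6  16.5] shift cm [0.14 0.01 0.25] norm 0.29 turn [0.    0.002 0.005]
```

Gripped at 63.6 mm opening. I'll lift and travel towards the dock.

Emit:
play_rows(targets=[[[5.5, 0, 0, -3, 0, 0, 0], [5.5, 0, 0, -4.5, 0, 0, 0], [5.5, 0, 0, -4.5, 0, 0, 0], [5.5, 0, -2, -2.5, 0, 0, 0], [5.5, 0.5, -4, 0, 0, 0, -0.03], [5.5, 0.5, -4, 0, 0, 0, -0.06], [5.5, 0.5, -4, 0, 0, 0, -0.06], [5.5, 0, -3, 0, 0, 0, -0.06], [5.5, 0, 0, 0, 0, 0, 0], [5.5, 0, 0, 0, 0, 0, 0]]])

```text
clock: 5.95
position: [447.4, -12.4, 164.0]
tcp_rot: [-0.018, 1.0, -0.0, -0.002]
ft_force: [1.5, 0.5, -4.1]
gripper_width: 0.723
```

```bash
python3 - <<'E'
from h import *
move([487,-138,160],97)
im=imaging.capture('wrist');cv2.imwrite('pics/w3.png',cv2.resize(im,(800,600),interpolation=cv2.INTER_CUBIC))
for n,z in [('dock',0),('pocket_mouth',53),('pocket_floor',39),('base_top',12),('clamp_hinge',62),('clamp_bar',200)]:
    for cf,p in find('wrist',n)[:2]: print(n,cf,p,np.round(onz('wrist',p,z),1))
E
```

```text
pos [447.4 -12.4 164. ] shift cm [ -3.52 -12.69   0.38] norm 13.17 turn [ 0.    -0.003 -0.087]
dock 0.63 [142.3 202.7] [ 481.9 -144.2    0. ]
pocket_floor 0.89 [126.2 217.9] [ 486.1 -144.1   39. ]
base_top 0.77 [140.3 212.3] [ 490.3 -140.9   12. ]
clamp_hinge 0.36 [119.3 224.9] [ 483.8 -140.    62. ]
```

View pics/w3.png

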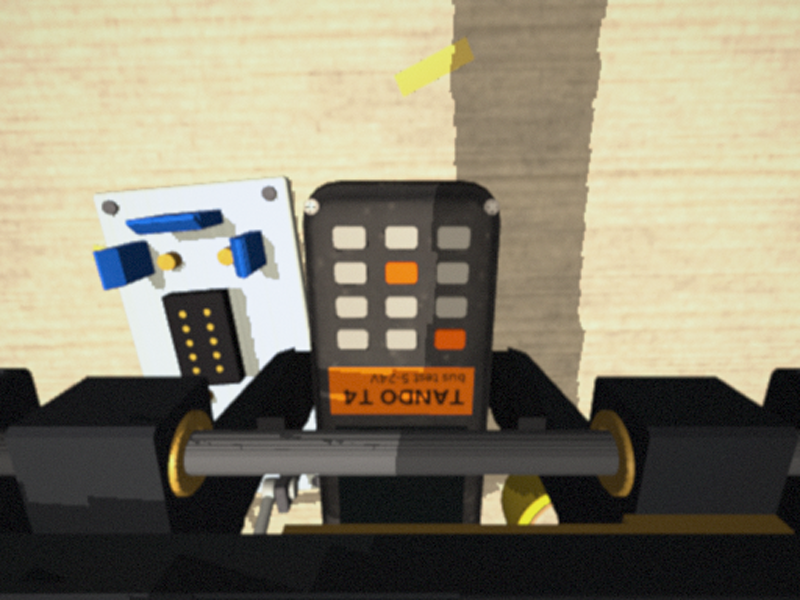

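The picture shows the near plate corners at (95,195) and (288,178) and the contact block's corners at (164,297), (228,291) and (243,380). The tester's near end is at (402,184), with screws at (312,207) and (491,207). I'll fit the dock pose from these.

```bash
python3 - <<'E'
from h import *
from scipy.optimize import least_squares
px=np.array([[95,195],[288,178],[164,297],[228,291],[244,380],[181,384]])*.64
def pts(q):
    x,y,a,h=q
    L=np.array([[-100,-65,12],[-100,65,12],[-33,-20,h],[-33,20,h],[33,20,h],[33,-20,h]],float)
    r=R.from_euler('z',a).as_matrix();return L@r.T+[x,y,0]
f=lambda q:(np.r_[(proj('wrist',pts(q))-px).ravel(),(q[3]-38.5)*.3])
s=least_squares(f,[486,-140,.12,38.5]);print('dock',s.x[:2].round(1),np.degrees(s.x[2]).round(2),s.x[3].round(1),s.fun.round(1))
o=get_obs();M=R.from_quat(o['tcp_rot']).as_matrix()
for nm,p,z in [('end',(402,186),172),('scrL',(312,207),174),('scrR',(491,207),174)]:
    w=onz('wrist',np.array(p)*.64,z);print(nm,w.round(1),'tool',(M.T@(w-o['position'])).round(1))
for n in['tester']:
    for cf,p in find('wrist',n)[:2]: 
        w=onz('wrist',p,147);print(n,cf,p,w.round(1),(M.T@(w-o['position'])).round(1))
E
```

```text
dock [ 487.4 -141.4] 6.1 34.8 [-1.1 -1.6  0.4  0.4  0.4 -1.4 -1.7 -0.1 -0.8  1.7  3.   1.3 -1.1]
end [378.2 -13.4 172. ] tool [69.9  0.2 -7.7]
scrL [385.1 -39.5 174. ] tool [ 64.  -26.1  -9.7]
scrR [383.1  12.8 174. ] tool [64.  26.2 -9.7]
tester 0.57 [256.5 231.5] [445.8 -11.4 147. ] [ 2.2 -0.4 17.1]
```

Emit:
play_rows(targets=[[[5.5, -0.5, -3, 0, 0, 0, -0.04], [5.5, -1, -4, 0, 0, 0, -0.035], [5.5, -1.2, -3.5, 0, 0, 0, 0], [5.5, -0.8, -2, 1.5, 0, 0, 0], [5.5, 0, 0, 2, 0, 0, 0], [5.5, 0, 0, 1.5, 0, 0, 0], [5.5, 0, 0, 0, 0, 0, 0], [5.5, 0, 0, 0, 0, 0, 0]]])

```text
clock: 7.15
position: [498.2, -133.1, 112.3]
tcp_rot: [-0.062, 0.998, 0.0, 0.0]
ft_force: [0.2, 0.4, -3.4]
gripper_width: 0.723
```

```bash
python3 - <<'E'
from h import *
move([487.3,-141,90],96.5)
im=imaging.capture('wrist');cv2.imwrite('pics/w4.png',cv2.resize(im,(800,600),interpolation=cv2.INTER_CUBIC))
move([487.3,-141,90],96.5)
E
```

```text
pos [ 498.2 -133.1  112.3] shift cm [ 1.18 -0.65  2.23] norm 2.61 turn [0.    0.001 0.011]
pos [ 498.2 -133.1  112.5] shift cm [ 1.18 -0.65  2.25] norm 2.62 turn [0.    0.001 0.011]
```

View pics/w4.png

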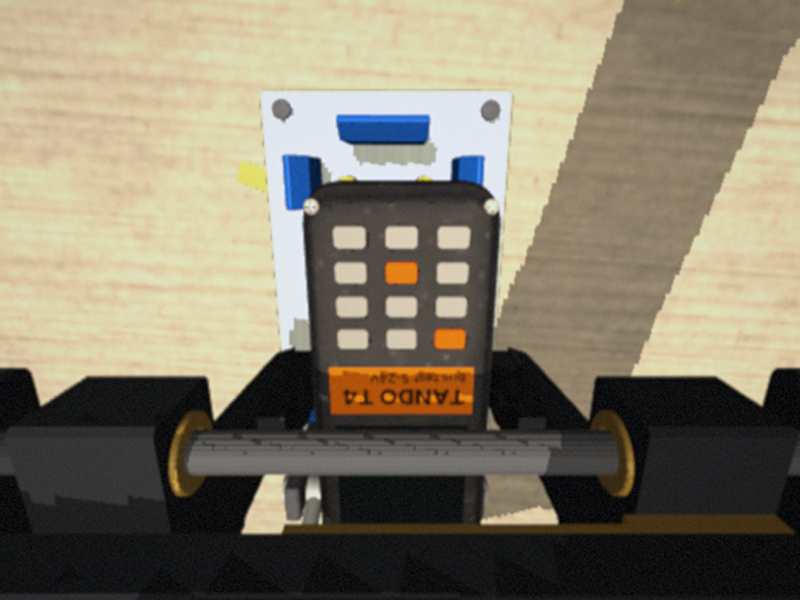

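The tester is aligned with the dock but sits too far towards +x and right of centre. The near plate corners are at (262,91) and (511,93), and the plate edges run to (281,350) and (497,330).

```bash
cat > dockfit.py <<'E'
from h import *
from scipy.optimize import least_squares
A=onz('wrist',np.array([262,91])*.64,12)[:2];B=onz('wrist',np.array([511.5,93])*.64,12)[:2]
C=onz('wrist',np.array([281,350])*.64,12)[:2];D=onz('wrist',np.array([497,330])*.64,12)[:2]
print(np.linalg.norm(B-A))
for p,q in((A,C),(B,D),(A,B)): d=q-p;print(np.degrees(np.arctan2(d[1],d[0])).round(2))
def loc(q,P): a=q[2];r=np.array([[np.cos(a),np.sin(a)],[-np.sin(a),np.cos(a)]]);return r@(P-q[:2])
f=lambda q:[loc(q,A)[0]+100,loc(q,B)[0]+100,loc(q,A)[1]+65,loc(q,B)[1]-65,loc(q,C)[1]+65,loc(q,D)[1]-65]
s=least_squares(f,[487,-140,.11],x_scale=[1,1,.01]);print(s.x[:2].round(1),np.degrees(s.x[2]).round(2),s.fun.round(1))
# guides: near end guide corners at z 53
for p in [(338,115),(429,116),(284,156),(483,156)]:
    print(p,loc(s.x,onz('wrist',np.array(p)*.64,53)[:2]).round(1))
o=get_obs();M=R.from_quat(o['tcp_rot']).as_matrix();z0=o['position'][2]
for p,z in [((402,186),z0+8),((312,207),z0+10),((491,207),z0+10)]:
    w=onz('wrist',np.array(p)*.64,z);print('tester',p,loc(s.x,w[:2]).round(1))
print('tcp in dock',loc(s.x,o['position'][:2]).round(1),'jaw yaw',np.degrees(np.arctan2(M[1,1],M[0,1])))
E
python3 dockfit.py
```

```text
126.86353391343911
6.47
7.53
96.72
[ 486.5 -142.2] 6.9 [-0.2  0.2  1.5 -1.6  0.4 -0.3]
(338, 115) [-84.3 -19.6]
(429, 116) [-84.   19.2]
(284, 156) [-67.6 -43.9]
(483, 156) [-67.9  43.2]
tester (402, 186) [-57.2   7.7]
tester (312, 207) [-51.3 -18.5]
tester (491, 207) [-51.5  33.6]
tcp in dock [12.6  7.7] jaw yaw 97.15579911210955
```

Emit:
play_rows(targets=[[[5.5, 1.25, -0.77, 0, 0, 0, 0], [5.5, 0, 0, 0, 0, 0, 0], [5.5, 0, 0, 1.5, 0, 0, 0], [5.5, 0, 0, 1.2, 0, 0, 0], [5.5, 0, 0, 0, 0, 0, 0], [5.5, 0, 0, 0, 0, 0, 0]]])

```text
clock: 7.8
position: [486.8, -143.4, 88.9]
tcp_rot: [-0.063, 0.998, -0.001, 0.003]
ft_force: [0.2, -0.9, -3.7]
gripper_width: 0.721
```

```bash
python3 - <<'E'
from h import *
im=imaging.capture('wrist');cv2.imwrite('pics/w5.png',cv2.resize(im[30:230,130:390],(780,600),interpolation=cv2.INTER_CUBIC))
move([486.5,-142.2,76],96.9)
E
```

```text
pos [ 486.8 -143.4   89. ] shift cm [0.03 0.12 1.3 ] norm 1.3 turn [-0.002  0.007  0.005]
```

View pics/w5.png

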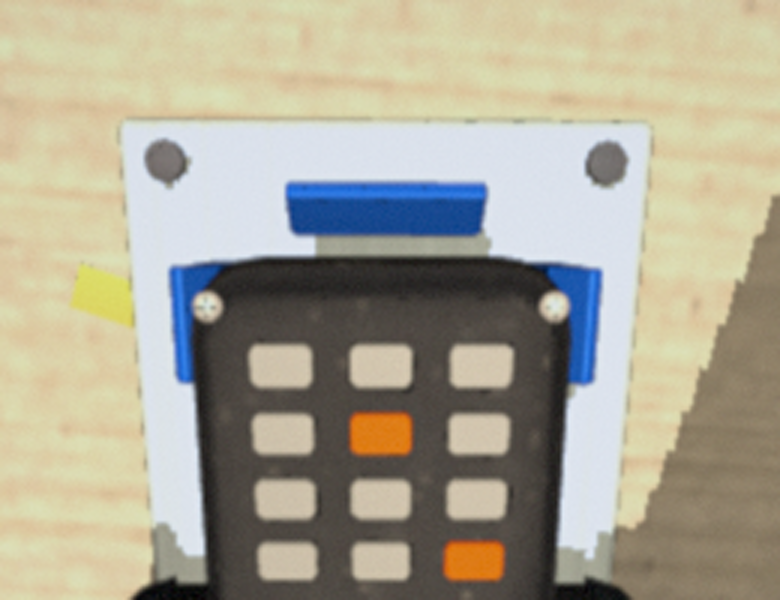

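Against the guides (centre column about 386), the tester (about 381) sits about 1 mm to −y, matching the computed shift. The end guide's inner edge is at row 235 and the tester's end at about row 262.

```bash
python3 - <<'E'
from h import *
a=np.radians(6.9);r=np.array([[np.cos(a),np.sin(a)],[-np.sin(a),np.cos(a)]])
L=lambda px,z:(r@(onz('wrist',[130+px[0]/3,30+px[1]/3],z)[:2]-[486.5,-142.2])).round(1)
print('cam',(r@(np.array(imaging.camera_model('wrist')['pose'])[:2,3]-[486.5,-142.2])).round(1), 'tcp',(r@(get_obs()['position'][:2]-[486.5,-142.2])).round(1))
for z in(12,30,40,53): print(z,'guide inner',L((386,235),z),'outer',L((386,182),z),L((171,268),z),L((602,268),z))
for z in(90,98,99): print('tester end',L((381,260),z),'scr',L((207,306),z),L((554,306),z))
print('plate',L((121,122),12),L((649,122),12))
E
```

```text
cam [-74.6  -1.2] tcp [ 0.2 -1.2]
12 guide inner [-74.3  -0.2] outer [-86.8  -0.3] [-66.1 -54.5] [-66.6  54.3]
30 guide inner [-74.3  -0.3] outer [-85.7  -0.4] [-66.8 -50. ] [-67.3  49.6]
40 guide inner [-74.3  -0.4] outer [-85.2  -0.4] [-67.2 -47.5] [-67.6  47. ]
53 guide inner [-74.4  -0.4] outer [-84.4  -0.5] [-67.7 -44.3] [-68.1  43.6]
tester end [-70.6  -1.4] scr [-63.2 -29.5] [-63.5  26.7]
tester end [-70.8  -1.4] scr [-63.9 -27.9] [-64.2  25. ]
tester end [-70.9  -1.4] scr [-64.  -27.7] [-64.3  24.8]
plate [-100.1  -64.2] [-100.6   62.8]
```

Emit:
play_rows(targets=[[[5.5, 0.08, 0.1, 0, 0, 0.007, 0], [5.5, 0, 0, 0, 0, 0, 0], [5.5, 0, 0, 0.8, 0, 0, 0], [5.5, 0, 0, 0.8, 0, 0, 0], [5.5, 0, 0, 0.5, 0, 0, 0], [5.5, 0, 0, 0, 0, 0, 0]]])

```text
clock: 8.45
position: [487.0, -142.5, 67.7]
tcp_rot: [-0.063, 0.998, -0.001, 0.001]
ft_force: [-0.5, 0.3, -3.7]
gripper_width: 0.721
```

```bash
python3 - <<'E'
from h import *
move([486.5,-142.2,56],96.9);print(get_obs()['torque'].round(2),get_obs()['ft_force'].round(1))
E
```

```text
pos [ 487.  -142.5   67.7] shift cm [0.05 0.03 1.17] norm 1.17 turn [-0.002  0.002  0.005]
[-0.    0.08  0.  ] [-0.5  0.3 -3.7]
```

Emit:
play_rows(targets=[[[5.5, 0.07, 0.02, 0.4, 0, 0, 0], [5.5, 0, 0, 0.3, 0, 0, 0], [5.5, 0, 0, 0.3, 0, 0, 0], [5.5, 0, 0, 0, 0, 0, 0]]])

```text
clock: 8.85
position: [486.1, -142.2, 56.4]
tcp_rot: [-0.063, 0.998, -0.001, 0.001]
ft_force: [0.3, 0.5, -4.3]
gripper_width: 0.723
```

Emit:
play_rows(targets=[[[5.5, 0, 0, 0.3, 0, 0, 0], [5.5, 0, 0, 0.2, 0, 0, 0], [5.5, 0, 0, 0, 0, 0, 0]]])

```text
clock: 9.15
position: [486.5, -142.3, 52.2]
tcp_rot: [-0.063, 0.998, -0.001, 0.001]
ft_force: [-0.3, 0.8, -4.7]
gripper_width: 0.723
```

Emit:
play_rows(targets=[[[5.5, 0, 0, 0.2, 0, 0, 0], [5.5, 0, 0, 0.1, 0, 0, 0], [5.5, 0, 0, 0.1, 0, 0, 0]]])

```text
clock: 9.45
position: [486.5, -142.3, 49.3]
tcp_rot: [-0.063, 0.998, -0.002, 0.002]
ft_force: [-1.5, 0.5, 5.3]
gripper_width: 0.72
```

Emit:
play_rows(targets=[[[5.5, 0, 0, 0.2, 0, 0, 0], [5.5, 0, 0, 0.2, 0, 0, 0]]])

```text
clock: 9.65
position: [486.6, -142.3, 46.2]
tcp_rot: [-0.063, 0.998, -0.002, 0.002]
ft_force: [-0.3, 0.7, 7.1]
gripper_width: 0.723
```

Emit:
play_rows(targets=[[[5.5, 0, 0, 0.1, 0, 0, 0], [5.5, 0, 0, 0.1, 0, 0, 0], [5.5, 0, 0, 0.1, 0, 0, 0]]])

```text
clock: 9.95
position: [486.5, -142.3, 44.3]
tcp_rot: [-0.063, 0.998, -0.002, 0.003]
ft_force: [-1.8, 0.5, 5.5]
gripper_width: 0.718
```

Emit:
play_rows(targets=[[[5.5, 0, 0, 0.1, 0, 0, 0], [5.5, 0, 0, 0.1, 0, 0, 0], [5.5, 0, 0, 0.1, 0, 0, 0]]])

```text
clock: 10.25
position: [486.5, -142.3, 42.5]
tcp_rot: [-0.063, 0.998, -0.003, 0.003]
ft_force: [-2.2, 0.2, 5.2]
gripper_width: 0.723
```

Emit:
play_rows(targets=[[[5.5, 0, 0, 0.12, 0, 0, 0], [5.5, 0, 0, 0.12, 0, 0, 0], [5.5, 0, 0, 0.12, 0, 0, 0], [5.5, 0, 0, 0.12, 0, 0, 0]]])

```text
clock: 10.65
position: [486.5, -142.3, 39.3]
tcp_rot: [-0.063, 0.998, -0.003, 0.004]
ft_force: [-0.4, 0.1, 5.6]
gripper_width: 0.724
```

Emit:
play_rows(targets=[[[5.5, 0, 0, 0.12, 0, 0, 0], [5.5, 0, 0, 0.12, 0, 0, 0], [5.5, 0, 0, 0.12, 0, 0, 0], [5.5, 0, 0, 0.12, 0, 0, 0]]])

```text
clock: 11.05
position: [486.5, -142.2, 39.0]
tcp_rot: [-0.063, 0.998, -0.004, 0.006]
ft_force: [-1.9, 0.5, 14.8]
gripper_width: 0.719
```

Emit:
play_rows(targets=[[[5.5, 0, 0, 0.13, 0, 0, 0], [5.5, 0, 0, 0.15, 0, 0, 0], [5.5, 0, 0, 0.15, 0, 0, 0]]])

```text
clock: 11.35
position: [486.5, -142.2, 39.0]
tcp_rot: [-0.063, 0.998, -0.006, 0.007]
ft_force: [-3.0, 0.2, 18.7]
gripper_width: 0.721
```

```bash
python3 - <<'E'
from h import *
move([486.5,-142.2,39],96.9);print(get_obs()['torque'].round(2),get_obs()['ft_force'].round(1))
E
```

```text
pos [ 486.5 -142.2   39. ] shift cm [-0.  0.  0.] norm 0.0 turn [-0.012  0.013  0.005]
[ 0.62  0.86 -0.04] [-3.   0.2 18.7]
```

The force rose from 5.6 N (drag) to 18.7 N with no motion at TCP z = 39.0, after about 11 mm of drag. I'll let go, then press the tester's centre from above with closed fingers to confirm it sits level.

Emit:
play_rows(targets=[[[5.5, 0, 0, 0, 0, 0, 0], [8.8, 0, 0, 0, 0, 0, 0], [8.8, 0, 0, 0, 0, 0, 0], [8.8, 0, 0, -0.3, -0.01, 0.01, 0], [8.8, 0, 0, -1.5, 0, 0, 0], [8.8, 0, 0, -3, 0, 0, 0], [8.8, 0, 0, -2.5, 0, 0, 0], [0.1, 0, 0, 0, 0, 0, 0], [0.1, 0, 0, 0, 0, 0, 0], [0.1, 0, 0, 0, 0, 0, 0], [0.1, 0, 0, 0, 0, 0, 0], [0.1, 0, 0, 0, 0, 0, 0]]])

```text
clock: 12.55
position: [487.3, -141.9, 110.7]
tcp_rot: [-0.063, 0.998, -0.0, 0.001]
ft_force: [-0.7, -0.5, 0.1]
gripper_width: 0.569
```

```bash
python3 - <<'E'
from h import *
move([486.5,-142.2,70],96.9);print(get_obs()['ft_force'].round(1),get_obs()['gripper_width'])
im=imaging.capture('wrist');cv2.imwrite('pics/w6.png',cv2.resize(im,(800,600),interpolation=cv2.INTER_CUBIC))
im=imaging.capture('top')
for n,z in [('clamp_bar',200),('clamp_hinge',62),('tester',25)]:
    for cf,p in find('top',n)[:2]: print(n,cf,p,onz('top',p,z).round(1))
E
```

```text
pos [ 487.3 -141.9  110.7] shift cm [ 0.09 -0.02  4.07] norm 4.07 turn [-0.     0.002  0.006]
[-0.7 -0.5  0.1] 0.5690552697892498
clamp_bar 0.71 [300.4 143.3] [ 644.4 -118.3  200. ]
clamp_bar 0.54 [304.5 206. ] [ 453.4 -123.1  200. ]
clamp_hinge 0.91 [298.8 173. ] [ 583.1 -120.    62. ]
tester 0.89 [301.7 204. ] [ 486.3 -128.3   25. ]
```

View pics/w6.png

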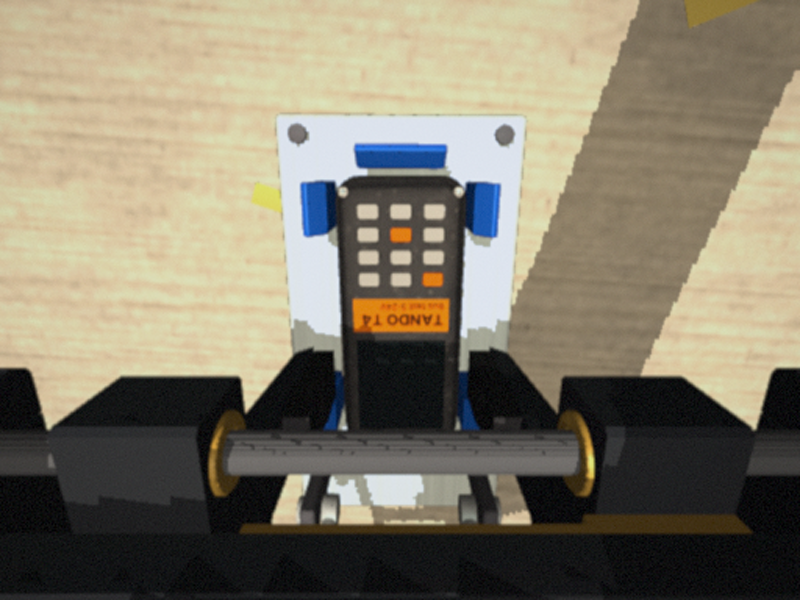

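The tester sits square between the guides (top face x 340–465 px, rows 180–430). Now the confirming press from above.

Emit:
play_rows(targets=[[[0, 0.08, 0, 1.0, 0, 0, 0], [0, 0, 0, 1.0, 0, 0, 0], [0, 0, 0, 0.8, 0, 0, 0], [0, 0, 0, 0.5, 0, 0, 0], [0, 0, 0, 0.3, 0, 0, 0], [0, 0, 0, 0, 0, 0, 0]]])

```text
clock: 13.4
position: [486.5, -141.8, 71.2]
tcp_rot: [-0.063, 0.998, -0.0, 0.001]
ft_force: [-0.4, -0.1, 0.3]
gripper_width: 0.007
```

Emit:
play_rows(targets=[[[0, 0, 0, 0.3, 0, 0, 0], [0, 0, 0, 0.2, 0, 0, 0]]])

```text
clock: 13.6
position: [486.8, -141.8, 66.2]
tcp_rot: [-0.063, 0.998, -0.0, 0.001]
ft_force: [-0.4, -0.3, 0.2]
gripper_width: 0.009
```

Emit:
play_rows(targets=[[[0, 0, 0, 0.1, 0, 0, 0], [0, 0, 0, 0.1, 0, 0, 0]]])

```text
clock: 13.8
position: [487.0, -141.9, 64.2]
tcp_rot: [-0.063, 0.998, -0.0, 0.002]
ft_force: [-0.9, 0.5, 0.5]
gripper_width: 0.004
```

Emit:
play_rows(targets=[[[0, 0, 0, 0.1, 0, 0, 0], [0, 0, 0, 0.1, 0, 0, 0]]])

```text
clock: 14.0
position: [487.2, -141.9, 62.2]
tcp_rot: [-0.063, 0.998, -0.0, 0.002]
ft_force: [-0.0, -0.3, 2.8]
gripper_width: 0.008
```

Emit:
play_rows(targets=[[[0, 0, 0, 0.1, 0, 0, 0], [0, 0, 0, 0.1, 0, 0, 0]]])

```text
clock: 14.2
position: [487.2, -141.9, 62.2]
tcp_rot: [-0.063, 0.998, -0.001, 0.002]
ft_force: [-1.5, 0.5, 12.3]
gripper_width: 0.005
```

Emit:
play_rows(targets=[[[0, 0, 0, 0.1, 0, 0, 0], [0, 0, 0, 0.1, 0, 0, 0]]])

```text
clock: 14.4
position: [487.1, -141.9, 62.2]
tcp_rot: [-0.063, 0.998, -0.001, 0.003]
ft_force: [-2.4, 1.5, 10.4]
gripper_width: 0.004
```

Emit:
play_rows(targets=[[[0, 0, 0, 0.13, 0, 0, 0], [0, 0, 0, 0.15, 0, 0, 0]]])

```text
clock: 14.6
position: [487.1, -141.9, 62.2]
tcp_rot: [-0.063, 0.998, -0.002, 0.004]
ft_force: [-3.3, 0.9, 19.5]
gripper_width: 0.001
```

Emit:
play_rows(targets=[[[0, 0, 0, -0.5, 0, 0, 0], [0, 0.3, 0, -2, 0, 0, 0], [0, 0.3, 0, -4, 0, 0, 0], [0, 0.3, 0, -4, 0, 0, 0], [0, 0.3, 0, -4, 0, 0, 0], [8.0, 0.3, 0, -3, 0, 0, 0], [8.0, 0, 0, 0, 0, 0, 0], [8.0, 0, 0, 0, 0, 0, 0]]])

```text
clock: 15.4
position: [470.0, -142.8, 244.4]
tcp_rot: [-0.064, 0.998, -0.003, 0.003]
ft_force: [0.6, 0.2, -0.6]
gripper_width: 0.252
```

```bash
python3 - <<'E'
from h import *
move([630,-127,240],96.9)
im=imaging.capture('wrist');cv2.imwrite('pics/w7.png',cv2.resize(im,(800,600),interpolation=cv2.INTER_CUBIC))
for n,z in [('clamp_bar',200),('clamp_hinge',62),('clamp_pad',140)]:
    for cf,p in find('wrist',n)[:2]: print(n,cf,p,onz('wrist',p,z).round(1))
for c in('top','scene'):
    im=imaging.capture(c)
    for n,z in [('clamp_bar',200),('clamp_pad',140)]:
        for cf,p in find(c,n)[:2]: print(c,n,cf,p,onz(c,p,z).round(1))
cv2.imwrite('pics/s7.png',cv2.resize(im[110:290,200:420],(733,600),interpolation=cv2.INTER_CUBIC))
E
```

```text
pos [ 470.  -142.8  244.4] shift cm [-16.07  -0.48   0.55] norm 16.09 turn [-0.006  0.007  0.008]
clamp_bar 0.32 [255.2 178.8] [ 441.5 -147.4  200. ]
clamp_hinge 0.65 [253.1 257.5] [ 582.3 -133.5   62. ]
clamp_hinge 0.33 [257.6 175.1] [ 471.3 -142.    62. ]
clamp_pad 0.71 [255.9 301.9] [ 587.6 -128.3  140. ]
top clamp_bar 0.66 [299.7 172.6] [ 554.1 -112.7  200. ]
top clamp_bar 0.6 [302.5 145.1] [ 638.7 -124.4  200. ]
top clamp_pad 0.51 [303.9 163.7] [ 595.3 -131.3  140. ]
scene clamp_bar 0.9 [288.8 184.2] [ 638.4 -116.7  200. ]
scene clamp_pad 0.65 [277.5 204.9] [ 595.6 -125.8  140. ]
```

View pics/s7.png

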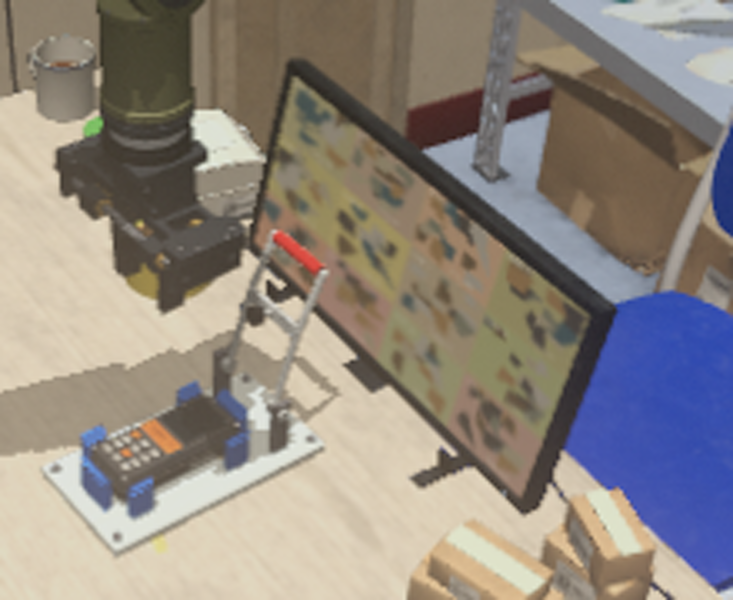

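The picture shows the tester in the pocket at (165,440) on the crop, the clamp open with its bar at (300,252), and the monitor a little behind it. I'll triangulate the bar angle and estimate the monitor's clearance.

```bash
python3 - <<'E'
from h import *
from scipy.optimize import least_squares
a=np.radians(6.9);D=np.array([486.2,-142.2])
def dk(x,y,z): return np.array([D[0]+x*np.cos(a)-y*np.sin(a),D[1]+x*np.sin(a)+y*np.cos(a),z])
def bar(t): p=t+np.arctan2(20,145);return dk(100-146.4*np.cos(p),0,62+146.4*np.sin(p))
def pad(t): c,s=np.cos(t),np.sin(t);return dk(100-85*c-21*s,0,62+85*s-21*c)
obs=[('top',bar,(302.5,145.1)),('top',bar,(303.7,144)),('scene',bar,(288.8,184.2)),('scene',bar,(287.9,182.8)),('top',pad,(303.9,163.7)),('scene',pad,(277.5,204.9)),('top',pad,(301.6,166.4))]
# red bar centroid (top0, scene0)
for c in('top','scene'):
    im=cv2.imread(f'pics/{c}0.png').astype(int);r=(im[...,2]>140)&(im[...,1]<70)&(im[...,0]<70)
    ys,xs=np.nonzero(r);k=(abs(xs-(303 if c=='top' else 289))<25)&(abs(ys-(146 if c=='top' else 184))<18);q=(xs[k].mean(),ys[k].mean());print(c,k.sum(),q);obs+=[(c,bar,q)]*4
s=least_squares(lambda t:np.concatenate([proj(c,f(t[0]))[0]-p for c,f,p in obs]),[1.8]);print(s.x,bar(s.x[0]).round(1),s.fun.reshape(-1,2).round(1).tolist())
for z in(60,90,120): print('mon bot',z,[onz('top',np.array(p)*.64,z).round(0)[:2] for p in((355,213),(586,198))])
for z in(350,400,450): print('mon top',z,[onz('top',np.array(p)*.64,z).round(0)[:2] for p in((344,152),(585,135))])
print('scene bottom-left corner, top-left', [onz('scene',(200+p[0]*.3,110+p[1]*.3),z).round(0) for p,z in(((252,255),90),((290,62),400),((530,508),90),((610,310),400))])
print('feet',[onz('top',np.array(p)*.64,0).round(0)[:2] for p in((396,237),(531,227))])
E
```

```text
top 75 (np.float64(303.0933333333333), np.float64(146.29333333333332))
scene 0 (np.float64(nan), np.float64(nan))<stdin>:11: RuntimeWarning: Mean of empty slice.
  ret = ret.dtype.type(ret / rcount)
Traceback (most recent call last):
ValueError: Residuals are not finite in the initial point.
```

```bash
cat > clamp.py <<'E'
from h import *
a=np.radians(6.9);D=np.array([486.2,-142.2])
def dk(x,y,z): return np.array([D[0]+x*np.cos(a)-y*np.sin(a),D[1]+x*np.sin(a)+y*np.cos(a),z])
def bar(t): p=t+np.arctan2(20,145);return dk(100-146.4*np.cos(p),0,62+146.4*np.sin(p))
E
python3 - <<'E'
from clamp import *
from scipy.optimize import least_squares
im=cv2.imread('pics/scene0.png').astype(int);r=(im[...,2]>110)&(im[...,2]>1.8*im[...,1])&(im[...,2]>1.8*im[...,0])
ys,xs=np.nonzero(r);k=(abs(xs-289)<18)&(abs(ys-185)<15);q=(xs[k].mean(),ys[k].mean());print(k.sum(),q)
obs=[('top',(303.1,146.3)),('scene',q)]
s=least_squares(lambda t:np.concatenate([proj(c,bar(t[0]))[0]-p for c,p in obs]),[1.8]);print(s.x,bar(s.x[0]).round(1),s.fun.round(1).tolist())
o1,v1=ray('top',obs[0][1]);o2,v2=ray('scene',q);t=np.linalg.lstsq(np.c_[v1,-v2],o2-o1,rcond=None)[0];print('tri',((o1+v1*t[0]+o2+v2*t[1])/2).round(1),np.linalg.norm(o1+v1*t[0]-o2-v2*t[1]).round(1))
for n,pt,ps in [('BL',(355,213),(252,255)),('TL',(344,152),(290,62)),('BR',(586,198),(530,508)),('TR',(585,135),(610,310))]:
    o1,v1=ray('top',np.array(pt)*.64);o2,v2=ray('scene',(200+ps[0]*.3,110+ps[1]*.3));t=np.linalg.lstsq(np.c_[v1,-v2],o2-o1,rcond=None)[0];print(n,((o1+v1*t[0]+o2+v2*t[1])/2).round(0),np.linalg.norm(o1+v1*t[0]-o2-v2*t[1]).round(1))
E
```

```text
63 (np.float64(289.04761904761904), np.float64(185.26984126984127))
[1.77953897] [ 634.7 -124.2  199.7] [-0.6, 0.1, -0.0, 0.7]
tri [ 633.7 -125.7  203.7] 0.2
BL [735. 118.  -6.] 2.2
TL [780. 122. 233.] 10.4
BR [ 736. -383.   53.] 5.0
TR [ 812. -350.  230.] 0.9
```

The triangulated bar is at about (634,−125,201), clamp angle 1.78, with the monitor some 100 mm further back. I'll put closed fingers behind the bar, between the side rods.

Emit:
play_rows(targets=[[[0, -1.5, -0.1, -1.0, 0, 0, 0], [0, -3.8, 0, -0.5, 0, 0, 0], [0, -4.2, 0, 0, 0, 0, 0], [0, -4.2, 0, 0, 0, 0, 0], [0, -3, 0, 0, 0, 0, 0], [0, -1.5, 0, 0, 0, 0, 0], [0, 0, 0, 0, 0, 0, 0], [0, 0, 0, 0, 0, 0, 0]]])

```text
clock: 16.7
position: [653.3, -119.6, 255.6]
tcp_rot: [-0.064, 0.998, -0.002, -0.002]
ft_force: [-0.1, -0.3, 0.3]
gripper_width: 0.027
```

```bash
python3 - <<'E'
from clamp import *
b=bar(1.78);print(b)
move(b+np.array([26*np.cos(a),26*np.sin(a),50]),96.9)
im=imaging.capture('top')
for n in['clamp_bar']:
    print(find('top',n)[:2])
im=imaging.capture('scene');cv2.imwrite('pics/s8.png',cv2.resize(im[110:260,220:400],(720,600),interpolation=cv2.INTER_CUBIC))
E
```

```text
[ 634.80277378 -124.21708844  199.71046252]
pos [ 653.3 -119.6  255.6] shift cm [-0.71 -0.24  0.59] norm 0.95 turn [-0.004 -0.003  0.007]
[(0.68, array([305.3, 146.3])), (0.42, array([390.6, 228.7]))]
```

Emit:
play_rows(targets=[[[0, -0.8, -0.24, 0, 0, 0, 0], [0, 0, 0, 0, 0, 0, 0], [0, 0, 0, 1, 0, 0, 0], [0, 0, 0, 0, 0, 0, 0]]])

```text
clock: 17.25
position: [660.0, -123.3, 246.2]
tcp_rot: [-0.063, 0.998, -0.003, -0.002]
ft_force: [0.0, 0.5, 0.2]
gripper_width: 0.006
```

```bash
python3 - <<'E'
from clamp import *
b=bar(1.78)
move(b+np.array([26*np.cos(a),26*np.sin(a),5]),96.9);print(get_obs()['ft_force'])
im=imaging.capture('scene');cv2.imwrite('pics/s8.png',cv2.resize(im[120:240,240:384],(720,600),interpolation=cv2.INTER_CUBIC))
E
```

```text
pos [ 660.  -123.3  246.2] shift cm [-0.1   0.23  4.15] norm 4.16 turn [-0.006 -0.004  0.005]
[0.01839612 0.4932217  0.21167236]
```

View pics/s8.png

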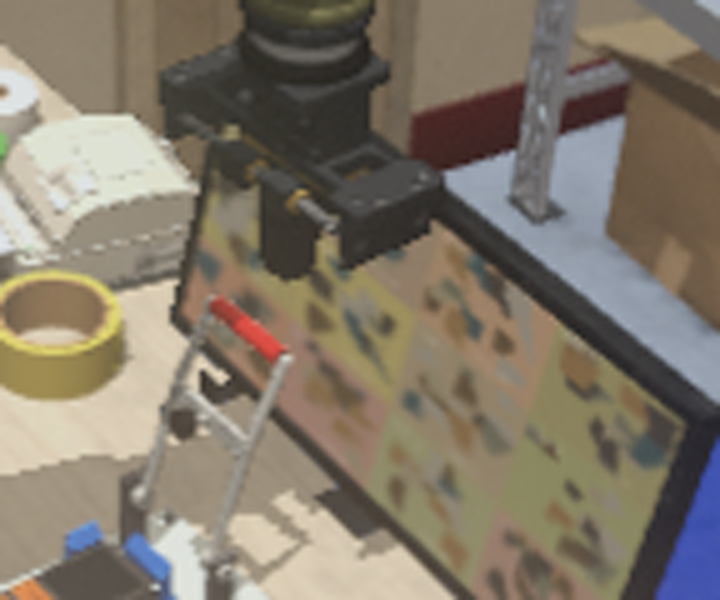

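The closed fingers, with tip at (288,278), hang above and just behind the red bar at (250,330) and are centred on it. I'll lower them behind the bar and pull gently.

Emit:
play_rows(targets=[[[0, -0.1, 0.2, 1, 0, 0, 0], [0, 0, 0, 1.2, 0, 0, 0], [0, 0, 0, 1.2, 0, 0, 0], [0, 0, 0, 0.5, 0, 0, 0], [0, 0, 0, 0, 0, 0, 0]]])

```text
clock: 17.8
position: [660.5, -120.9, 203.6]
tcp_rot: [-0.063, 0.998, -0.003, -0.002]
ft_force: [-0.4, -1.1, -0.0]
gripper_width: 0.004
```

Emit:
play_rows(targets=[[[0, 0.4, 0, 0, 0, 0, 0], [0, 0.4, 0, 0, 0, 0, 0], [0, 0.4, 0, 0, 0, 0, 0], [0, 0, 0, 0, 0, 0, 0]]])

```text
clock: 18.2
position: [649.2, -122.2, 204.8]
tcp_rot: [-0.063, 0.998, -0.003, 0.0]
ft_force: [0.4, -0.6, -0.2]
gripper_width: 0.007
```

Emit:
play_rows(targets=[[[0, 0.6, 0, 0, 0, 0, 0], [0, 1.0, 0, 0, 0, 0, 0], [0, 1.0, 0, 0, 0, 0, 0], [0, 1.2, 0, 0, 0, 0, 0], [0, 1.2, 0, 0, 0, 0, 0], [0, 0.3, 0, 0, 0, 0, 0]]])

```text
clock: 18.8
position: [601.4, -127.7, 210.0]
tcp_rot: [-0.063, 0.998, -0.003, 0.01]
ft_force: [2.4, 0.5, -1.7]
gripper_width: 0.005
```

```bash
cat > st.py <<'E'
from clamp import *
o=get_obs();p=o['position'];x=(p[0]-D[0])*np.cos(a)+(p[1]-D[1])*np.sin(a);y=-(p[0]-D[0])*np.sin(a)+(p[1]-D[1])*np.cos(a)
print('dock',x.round(1),y.round(1),p[2].round(1),'F',o['ft_force'].round(1),'T',o['torque'].round(2))
for b in (x-16,): print('phi if touching',np.arccos((100-b)/146.4).round(2),'bar z',(62+np.sqrt(146.4**2-(100-b)**2)).round(1))
move(p,96.9)
E
python3 st.py; python3 - <<'E'
from h import *
for c in ('scene','top'):
    imaging.capture(c);print(find(c,'clamp_bar')[:2])
E
```

```text
dock 116.1 0.5 210.0 F [ 2.4  0.5 -1.7] T [ 0.04 -0.34 -0.01]
phi if touching 1.57 bar z 208.4
pos [ 601.4 -127.7  210. ] shift cm [0. 0. 0.] norm 0.0 turn [-0.007  0.02   0.005]
[(0.54, array([274.5, 188.6]))]
[(0.75, array([305.6, 160.8]))]
```

Emit:
play_rows(targets=[[[0, 1.0, 0, 0.5, -0.005, 0.02, 0], [0, 1.2, 0, 0.3, 0, 0, 0], [0, 1.2, 0, 0.2, 0, 0, 0], [0, 1.2, 0, 0.4, 0, 0, 0], [0, 1.2, 0, 0.6, 0, 0, 0], [0, 0.2, 0, 0, 0, 0, 0]]])

```text
clock: 19.6
position: [543.9, -134.6, 187.5]
tcp_rot: [-0.063, 0.998, 0.0, 0.001]
ft_force: [1.9, 0.7, -0.0]
gripper_width: 0.005
```

```bash
python3 st.py
```

```text
dock 58.2 0.6 187.5 F [ 1.9  0.7 -0. ] T [ 0.03 -0.15 -0.01]
phi if touching 1.16 bar z 196.5
pos [ 543.9 -134.6  187.5] shift cm [0. 0. 0.] norm 0.0 turn [0.001 0.002 0.005]
```

Emit:
play_rows(targets=[[[0, 1.0, 0, 0.4, 0, 0, 0], [0, 1.0, 0, 0.6, 0, 0, 0], [0, 1.0, 0, 0.7, 0, 0, 0], [0, 1.0, 0, 0.8, 0, 0, 0], [0, 0.2, 0, 0, 0, 0, 0], [0, -0.5, 0, 0, 0, 0, 0], [0, 0, 0, 0, 0, 0, 0]]])

```text
clock: 20.3
position: [511.3, -138.8, 162.2]
tcp_rot: [-0.063, 0.998, 0.001, 0.003]
ft_force: [-0.2, -0.3, 0.8]
gripper_width: 0.005
```

```bash
python3 st.py; python3 - <<'E'
from clamp import *
from scipy.optimize import least_squares
obs=[]
for c in ('scene','top'):
    imaging.capture(c);f=find(c,'clamp_bar')[:2];print(c,f,proj(c,bar(0.7)).round(1));obs.append((c,f[0][1]))
s=least_squares(lambda t:np.concatenate([proj(c,bar(t[0]))[0]-p for c,p in obs]),[.7]);print(s.x,s.fun.round(1))
E
```

```text
dock 25.3 0.3 162.2 F [-0.2 -0.3  0.8] T [ 0.03 -0.01 -0.02]
phi if touching 0.9 bar z 176.9
pos [ 511.3 -138.8  162.2] shift cm [0. 0. 0.] norm 0.0 turn [0.001 0.006 0.006]
scene [(0.67, array([248.6, 208.8]))] [[249.4 210.8]]
top [(0.4, array([310.5, 197.7])), (0.32, array([305.7, 204.5]))] [[309.6 195.9]]
[0.69377679] [ 0.7  2.3 -0.9 -1.6]
```

The bar now stands at θ ≈ 0.7. I'll go up and over it, then press it down along its arc from above.

Emit:
play_rows(targets=[[[0, -0.2, 0, -2.0, 0, 0, 0], [0, 0, 0, -2.5, 0, 0, 0], [0, 0, 0, -1.0, 0, 0, 0], [0, 1.4, 0, 0, 0, 0, 0], [0, 1.4, 0, 0, 0, 0, 0], [0, 0, 0, 0, 0, 0, 0], [0, 0, 0, 0, 0, 0, 0]]])

```text
clock: 21.2
position: [483.5, -142.4, 218.6]
tcp_rot: [-0.063, 0.998, 0.001, 0.002]
ft_force: [0.1, -0.1, 0.8]
gripper_width: 0.004
```

```bash
python3 st.py
```

```text
dock -2.7 0.1 218.6 F [ 0.1 -0.1  0.8] T [ 0.02  0.06 -0.01]
phi if touching 0.62 bar z 147.6
pos [ 483.5 -142.4  218.6] shift cm [0. 0. 0.] norm 0.0 turn [0.001 0.004 0.006]
```

Emit:
play_rows(targets=[[[0, 0, 0, 1.0, 0, 0, 0], [0, 0, 0, 1.0, 0, 0, 0], [0, 0, 0, 0.5, 0, 0, 0], [0, 0, 0, 0.3, 0, 0, 0], [0, 0, 0, 0.3, 0, 0, 0]]])

```text
clock: 21.7
position: [480.8, -142.5, 183.8]
tcp_rot: [-0.063, 0.998, 0.0, -0.003]
ft_force: [-6.9, -0.7, 7.8]
gripper_width: 0.007
```

Emit:
play_rows(targets=[[[0, 0.2, 0, 0.4, 0, 0, 0], [0, 0.4, 0, 0.5, 0, 0, 0], [0, 0.4, 0, 0.5, 0, 0, 0], [0, 0.0, 0, 0, 0, 0, 0]]])

```text
clock: 22.1
position: [466.8, -144.2, 168.1]
tcp_rot: [-0.063, 0.998, -0.0, -0.007]
ft_force: [0.4, 0.5, -0.5]
gripper_width: 0.005
```

```bash
python3 st.py
```

```text
dock -19.5 0.4 168.1 F [ 0.4  0.5 -0.5] T [ 0.03 -0.02 -0.02]
phi if touching 0.39 bar z 117.4
pos [ 466.8 -144.2  168.1] shift cm [0. 0. 0.] norm 0.0 turn [ 0.    -0.014  0.006]
```

```bash
cat > bd.py <<'E'
from clamp import *
from scipy.optimize import least_squares
obs=[]
for c in ('scene','top'):
    im=imaging.capture(c).astype(int);cv2.imwrite(f'pics/{c}_n.png',im)
    r=(im[...,2]>110)&(im[...,2]>1.9*im[...,1])&(im[...,2]>1.9*im[...,0]);ys,xs=np.nonzero(r)
    lim=np.array([proj(c,bar(t))[0] for t in(0,.3,.6,.9)]);k=(xs>lim[:,0].min()-14)&(xs<lim[:,0].max()+14)&(ys>lim[:,1].min()-12)&(ys<lim[:,1].max()+12)
    f=find(c,'clamp_bar')[:2];q=(xs[k].mean(),ys[k].mean());print(c,f,'red',k.sum(),np.round(q,1))
    obs.append((c,f[0][1]) if k.sum()<8 else (c,q))
for ob in(obs,obs[:1],obs[1:]):
    s=least_squares(lambda t:np.concatenate([proj(c,bar(t[0]))[0]-p for c,p in ob]),[.5]);print(ob[0][0],'theta',s.x,'bar x',100-146.4*np.cos(s.x+.137),'z',62+146.4*np.sin(s.x+.137),s.fun.round(1))
E
python3 bd.py
```

```text
scene [(0.48, array([243.6, 214.6]))] red 23 [247.7 221.5]
top [(0.54, array([313.2, 200.6]))] red 4 [301.5 203.5]
scene theta [0.52087361] bar x [-15.84546632] z [151.51417728] [-3.2 -3.6 -3.2  2. ]
scene theta [0.4889388] bar x [-18.64453277] z [147.76966156] [-4.  -2.3]
top theta [0.57340582] bar x [-10.98544265] z [157.47351214] [-3.3  0.2][ WARN:0@2.146] global loadsave.cpp:1063 imwrite_ Unsupported depth image for selected encoder is fallbacked to CV_8U.
```

Emit:
play_rows(targets=[[[0, 0, 0, -0.4, 0, -0.01, 0], [0, -0.5, 0, 0, 0, 0, 0], [0, 0, 0, 0.3, 0, 0, 0], [0, 0, 0, 0.2, 0, 0, 0], [0, 0, 0, 0.2, 0, 0, 0], [0, 0, 0, 0.2, 0, 0, 0]]])

```text
clock: 22.9
position: [473.0, -143.5, 164.1]
tcp_rot: [-0.063, 0.998, -0.0, -0.001]
ft_force: [-1.7, -0.3, 4.5]
gripper_width: 0.008
```

```bash
python3 st.py
```

```text
dock -13.2 0.3 164.1 F [-1.7 -0.3  4.5] T [-0.03  0.55  0.03]
phi if touching 0.49 bar z 130.8
pos [ 473.  -143.5  164.1] shift cm [0. 0. 0.] norm 0.0 turn [-0.    -0.002  0.005]
```

Emit:
play_rows(targets=[[[0, 0.3, 0, 0.4, 0, 0, 0], [0, 0.25, 0, 0.4, 0, 0, 0], [0, 0.25, 0, 0.4, 0, 0, 0], [0, 0.2, 0, 0.4, 0, 0, 0], [0, 0.2, 0, 0.4, 0, 0, 0], [0, 0.1, 0, 0.2, 0, 0, 0]]])

```text
clock: 23.5
position: [458.4, -145.3, 139.9]
tcp_rot: [-0.063, 0.998, -0.0, -0.001]
ft_force: [-0.5, 0.4, 2.1]
gripper_width: 0.003
```

```bash
python3 st.py
```

```text
dock -27.9 0.3 139.9 F [-0.5  0.4  2.1] T [-0.02  0.23  0.01]
phi if touching 0.18 bar z 88.8
pos [ 458.4 -145.3  139.9] shift cm [0. 0. 0.] norm 0.0 turn [-0.    -0.003  0.005]
```

Emit:
play_rows(targets=[[[0, 0.2, 0, 0.3, 0, 0, 0], [0, 0.1, 0, 0.3, 0, 0, 0], [0, 0.1, 0, 0.3, 0, 0, 0], [0, 0.1, 0, 0.2, 0, 0, 0]]])

```text
clock: 23.9
position: [453.4, -145.9, 127.9]
tcp_rot: [-0.063, 0.998, -0.0, -0.001]
ft_force: [-0.2, -0.7, 2.4]
gripper_width: 0.002
```

Emit:
play_rows(targets=[[[0, 0.05, 0, 0.15, 0, 0, 0], [0, 0, 0, 0.1, 0, 0, 0], [0, 0, 0, 0.1, 0, 0, 0]]])

```text
clock: 24.2
position: [452.5, -146.1, 123.9]
tcp_rot: [-0.063, 0.998, -0.0, -0.002]
ft_force: [-1.6, -0.2, 2.5]
gripper_width: 0.008
```

Emit:
play_rows(targets=[[[0, 0.03, 0, 0.12, 0, 0, 0], [0, 0, 0, 0.1, 0, 0, 0], [0, 0, 0, 0.1, 0, 0, 0]]])

```text
clock: 24.5
position: [452.2, -146.1, 120.5]
tcp_rot: [-0.063, 0.998, -0.0, -0.001]
ft_force: [-1.5, 0.3, 2.1]
gripper_width: 0.004
```

Emit:
play_rows(targets=[[[0, 0.03, 0, 0.1, 0, 0, 0], [0, 0, 0, 0.08, 0, 0, 0]]])

```text
clock: 24.7
position: [451.9, -146.2, 118.6]
tcp_rot: [-0.063, 0.998, -0.0, -0.001]
ft_force: [-1.6, 0.8, 1.8]
gripper_width: 0.002
```

Emit:
play_rows(targets=[[[0, 0.02, 0, 0.08, 0, 0, 0], [0, 0, 0, 0.08, 0, 0, 0]]])

```text
clock: 24.9
position: [451.6, -146.2, 117.5]
tcp_rot: [-0.063, 0.998, -0.001, -0.001]
ft_force: [-2.8, 0.5, 15.2]
gripper_width: 0.004
```

Emit:
play_rows(targets=[[[0, 0, 0, 0.08, 0, 0, 0], [0, 0, 0, 0.08, 0, 0, 0]]])

```text
clock: 25.1
position: [451.6, -146.2, 117.4]
tcp_rot: [-0.063, 0.998, -0.001, -0.001]
ft_force: [-2.7, 0.5, 12.7]
gripper_width: 0.007
```

The pad contact is firm: force rose from 1.8 to about 13–15 N at the bar with no travel, at the TCP height predicted for a tester seated at 23 mm. I'll back off.

Emit:
play_rows(targets=[[[0, 0, 0, -0.1, 0, 0, 0], [0, 0, 0, -0.5, 0, 0, 0], [0, 0, 0, -2, 0, 0, 0], [0, 0, 0, -4, 0, 0, 0], [0, 1, 0, -4, 0, 0, 0], [0, 2, 0, -4, 0, 0, 0], [0, 2, 0, -2, 0, 0, 0], [0, 0, 0, 0, 0, 0, 0], [0, 0, 0, 0, 0, 0, 0]]])

```text
clock: 26.0
position: [405.3, -151.0, 290.6]
tcp_rot: [-0.064, 0.998, -0.0, 0.003]
ft_force: [0.4, -0.2, -0.5]
gripper_width: 0.004
```

```bash
python3 st.py|head -1; python3 bd.py 2>/dev/null; python3 - <<'E'
from clamp import *
print('exp bar .12',proj('scene',bar(.12)),proj('top',bar(.12)))
w=imaging.capture('wrist');s=cv2.imread('pics/scene_n.png')
cv2.imwrite('pics/fin.png',np.hstack([cv2.resize(w,(460,345),interpolation=cv2.INTER_CUBIC),cv2.resize(s[150:300,180:325],(334,345),interpolation=cv2.INTER_CUBIC)]))
E
```

```text
dock -81.3 1.0 290.6 F [ 0.4 -0.2 -0.5] T [ 0.05 -0.04 -0.03]
scene [] red 65 [237.9 233.5]
top [(0.73, array([312.3, 214.5]))] red 25 [304.2 214.3]
scene theta [0.11549375] bar x [-41.75801408] z [98.57356209] [-0.4  0.6  5.6 -1. ]
scene theta [0.13340984] bar x [-41.08004335] z [101.10730581] [-0.2 -0.1]
top theta [-0.65581478] bar x [-27.13485509] z [-10.59262098] [ 2.2 -0.9]
exp bar .12 [[237.50401177 233.99650314]] [[309.85763496 213.27375392]]st.py:4: RuntimeWarning: invalid value encountered in arccos
  for b in (x-16,): print('phi if touching',np.arccos((100-b)/146.4).round(2),'bar z',(62+np.sqrt(146.4**2-(100-b)**2)).round(1))
st.py:4: RuntimeWarning: invalid value encountered in sqrt
  for b in (x-16,): print('phi if touching',np.arccos((100-b)/146.4).round(2),'bar z',(62+np.sqrt(146.4**2-(100-b)**2)).round(1))
```

View pics/fin.png

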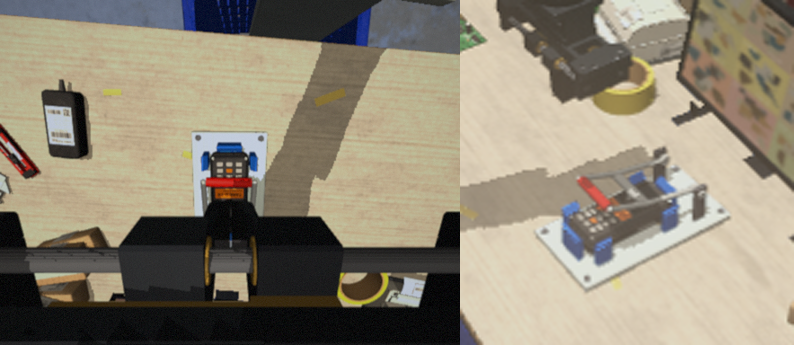

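The clamp lies closed over the seated tester (bar at (232,183) in the left view and (593,193) in the right). The gripper is well clear, and the tape and power supply are where they were. I'm handing in.

```bash
python3 -c "
from h import *
print(ctrl.hand_in())"
```

```text
the job is handed in; nothing more can be done
None
```

The tester is in the dock pocket, pressed home on the stop, with the clamp closed on it. I handed the job in at about 26 s.

- **Seating:** I laid the tester keypad up in the pocket and pressed it down about 11 mm against a drag of 5–7 N. It then stopped dead, and the force rose to 18.7 N with no further movement. After letting go I pressed the centre of the keypad again with closed fingers, and 19.5 N also moved nothing. That puts roughly 13 N on the posts (limit 30 N), with the underside about 23 mm above the table.
- **Clamp:** I pulled the bar over from behind, then pressed it down from above. The pad met the tester at the height predicted for a seated tester. The bar force rose from about 2 N to a peak of 15 N with no travel. I estimate that as about 22 N at the pad (limit 30 N), firmer than I had planned. I then let go and backed well clear.

**Last checks:** The scene camera gives a clamp angle of about 0.13, against about 0.12 predicted. The wrist force is near zero, and the tape and power supply have not moved. I did not measure the board again, but nothing went near it.

**Checks that failed or disagreed:**
- The final top-camera angle fit was unusable: the red colour mask also caught the tester's orange keys. The network's own top-view bar position was within about 3 pixels of the expected spot.
- The scene network did not find the bar in the last picture, so the angle above comes from the colour mask.
- Midway through the clamp swing the finger pressed on the bar's edge, with about 10 N of force, so I moved it back over the bar before going on.

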